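# Set out reagent bottles in their spill saucers

### The arm

A 7-joint arm with a two-finger parallel gripper is mounted at the origin on the work surface. World frame = base frame: x ahead of the robot, y to its left, z up, the work surface at z = 0. Lengths are in m, angles in rad, forces in N, time in s.
With the tool pointing down it reaches from about 0.425 to 0.825 m from the base axis. Payload 3.6 kg.
Tool frame: the origin (TCP) lies where the fingers leave the gripper's body, on its centre line; the fingertips stand 73 mm ahead of it and the grasp point (between the pads) lies 54 mm ahead of it; x points along the fingers, y is the direction in which the jaws open and shut, and the axes are right-handed (so a half turn about x gives the same grasp; the last joint's range is limited). The gripper opens to 85 mm and grips with 20 to 120 N. Pads are 22 mm wide; open, the fingers measure 114 mm over their backs; the gripper's body (76 mm by 85 mm) begins 54 mm behind the grasp point. The pads swing forward as they close: fully open they stand 13 mm farther back than shut.
Start: joints at [-1.139, 0.615, -0.013, 1.423, 0.008, 1.103, -0.04], TCP at [0.287, 0.583, 0.304] pointing down, gripper open.
Joint ranges: [-3.12, 3.12], [-0.3, 2.06], [-1.34, 1.32], [0.26, 2.42], [-1.36, 4.5], [0.01, 1.98], [-2.84, 2.84]. Speed limits (rad/s): [2.79, 2.79, 3.14, 3.14, 3.14, 3.14, 3.14].

### API

Orientations are given as a unit quaternion [x, y, z, w].
In Python, from station import arm, snapshot, camera_info, ticket gives the robot as it stands. Calls block until the motion is done:
- arm.movep(position, orientation): joint-space move of the TCP to a pose.
- arm.line_to(position, velocity=0.15, ori=None): straight line of the TCP; ori=None keeps the orientation; velocity is the mean speed in m/s.
- arm.move_j(angles): joint-space move.
- arm.move_gripper(opening, effort=None): opening from 0.0 (shut) to 1.0 (fully open); effort is the grip in N (None keeps the last); returns when the fingers have stopped.
- arm.pause(seconds).
- arm.ik(position, orientation): joint angles nearest the present ones, or None.
- snapshot(name): name is "scene" or "top"; returns the picture (480x640x3 uint8, blue, green, red); there is no depth.
- camera_info(name): a dict with "fx", "fy", "cx", "cy" (pixels), "dist_coeffs" ([k1, k2, p1, p2, k3] as OpenCV has them; the pictures are not rectified), "R" (3x3) and "t" (3): a world point X has camera coordinates R X + t. Camera axes: x right, y down, z forward; pixel columns grow to the right and rows downward; lengths in m; the calibration is good to about 2 mm. A picture is of the moment at which its call begins. camera_info takes no time and is no camera call.
A pose or a line that the arm cannot do raises arm.MotionError and nothing moves.
- ticket.finish_job(): hands the job in, once; it reports no verdict.
Readings, each from a call of its own:
- arm.read_time(): time.
- arm.read_joint_positions(): joint angles.
- arm.read_dq(): joint speeds.
- arm.read_effort(): joint torques, N m.
- arm.read_tool_pos(): TCP position.
- arm.read_eef_rot(): TCP orientation.
- arm.read_ft_force(): force on the tool from outside, world axes, zero at the start.
- arm.read_wrist_torque(): the same for the moment, N m.
- arm.read_opening(): opening from 0.0 (shut) to 1.0 (fully open).
Only numpy, scipy, OpenCV 4.12 (cv2) and the standard library are available. Lean on these libraries where they do the work, as an engineer would, in place of code of your own. Each camera call takes 0.05 s, during which the arm holds its last target.

### The job

Set out the four closed reagent bottles for the lesson: stand each one upright, flat on the floor of the spill saucer that has the colour of its cap, and let go. The red-capped bottle is the acid: leave it where it is until the other three stand in their saucers, and bring it last. Put the bottles down gently rather than dropping them, never tip one over, and leave the glass beaker standing where it is; small things lying about need no care.

Things in the scene. Friction and masses are not known exactly. Their poses are not given: they have to be found in the camera images.
- bottle_red_mid (a point): Reagent bottle with a red screw cap: closed amber glass, 0.13 to 0.25 kg, loose, standing upright. Round body 48 mm in diameter up to 70 mm above its foot, with a paper label and a narrow red band; then a shoulder and a cap 36 mm in diameter; total height 100 mm. This point lies on the axis half-way up (50 mm above the foot), where the body can be gripped; z points up the axis.
- bottle_blue_mid (a point): Reagent bottle with a blue screw cap: closed amber glass, 0.13 to 0.25 kg, loose, standing upright. Round body 48 mm in diameter up to 60 mm above its foot, with a paper label and a narrow blue band; then a shoulder and a cap 36 mm in diameter; total height 90 mm. This point lies on the axis half-way up (45 mm above the foot), where the body can be gripped; z points up the axis.
- bottle_green_mid (a point): Reagent bottle with a green screw cap: closed amber glass, 0.13 to 0.25 kg, loose, standing upright. Round body 48 mm in diameter up to 50 mm above its foot, with a paper label and a narrow green band; then a shoulder and a cap 36 mm in diameter; total height 80 mm. This point lies on the axis half-way up (40 mm above the foot), where the body can be gripped; z points up the axis.
- bottle_yellow_mid (a point): Reagent bottle with a yellow screw cap: closed amber glass, 0.13 to 0.25 kg, loose, standing upright. Round body 48 mm in diameter up to 65 mm above its foot, with a paper label and a narrow yellow band; then a shoulder and a cap 36 mm in diameter; total height 95 mm. This point lies on the axis half-way up (48 mm above the foot), where the body can be gripped; z points up the axis.
- saucer_red: Round red plastic spill saucer, fixed to the bench: 83 mm outside diameter, 75 mm inside, upright rim 10 mm high over the bench, floor 4 mm thick (a bottle in it stands 4 mm above the bench). Origin: centre of its underside, on the bench; z up.
- saucer_blue: Round blue plastic spill saucer, fixed to the bench: 83 mm outside diameter, 75 mm inside, upright rim 10 mm high over the bench, floor 4 mm thick (a bottle in it stands 4 mm above the bench). Origin: centre of its underside, on the bench; z up.
- saucer_green: Round green plastic spill saucer, fixed to the bench: 83 mm outside diameter, 75 mm inside, upright rim 10 mm high over the bench, floor 4 mm thick (a bottle in it stands 4 mm above the bench). Origin: centre of its underside, on the bench; z up.
- saucer_yellow: Round yellow plastic spill saucer, fixed to the bench: 83 mm outside diameter, 75 mm inside, upright rim 10 mm high over the bench, floor 4 mm thick (a bottle in it stands 4 mm above the bench). Origin: centre of its underside, on the bench; z up.
- beaker: Empty clear glass beaker, loose, standing near the middle of the dark work area: mouth 52 mm in diameter, 70 mm high, 0.15 kg. Origin: centre of its underside; z up. It is only in the way.

How it is judged:
On the way, in this order (a step that is already met when the one before it is completed fails the run):
1. the blue, green and yellow bottles stand in their saucers while the red one has not been taken from its place (30 mm) (horizontal distance between bottle_blue_mid and saucer_blue below 0.015 m and z of bottle_blue_mid in the frame of saucer_blue between 0.045 and 0.053 m and angle between each of bottle_blue_mid, bottle_green_mid, bottle_yellow_mid's own z axis and vertical below 0.1 rad and horizontal distance between bottle_green_mid and saucer_green below 0.015 m and z of bottle_green_mid in the frame of saucer_green between 0.04 and 0.048 m and horizontal distance between bottle_yellow_mid and saucer_yellow below 0.015 m and z of bottle_yellow_mid in the frame of saucer_yellow between 0.0475 and 0.0555 m and distance of bottle_red_mid from where it was at the start of the episode below 0.03 m), for 0.2 s.
2. the red bottle stands in the red saucer (horizontal distance between bottle_red_mid and saucer_red below 0.015 m and z of bottle_red_mid in the frame of saucer_red between 0.05 and 0.058 m and angle between bottle_red_mid's own z axis and vertical below 0.1 rad), for 0.2 s.
At the end, for the whole second after the job is handed in: Each bottle stands upright (within 0.1 rad), at rest and released, flat on the floor of the saucer of its cap's colour (its axis within 15 mm of the saucer's centre, its foot within 4 mm of the floor's height); the beaker stands upright within 40 mm of where it was (all of step 2 and horizontal distance between bottle_blue_mid and saucer_blue below 0.015 m and z of bottle_blue_mid in the frame of saucer_blue between 0.045 and 0.053 m and angle between each of bottle_blue_mid, bottle_green_mid, bottle_yellow_mid's own z axis and vertical below 0.1 rad and horizontal distance between bottle_green_mid and saucer_green below 0.015 m and z of bottle_green_mid in the frame of saucer_green between 0.04 and 0.048 m and horizontal distance between bottle_yellow_mid and saucer_yellow below 0.015 m and z of bottle_yellow_mid in the frame of saucer_yellow between 0.0475 and 0.0555 m and linear speed of each of bottle_red, bottle_blue, bottle_green, bottle_yellow below 0.02 m/s and angle between beaker's own z axis and vertical below 0.2 rad and distance of beaker from where it was at the start of the episode below 0.04 m); the robot touches nothing.
It fails at once if a bottle is tipped (over 0.6 rad) (angle between any of bottle_red_mid, bottle_blue_mid, bottle_green_mid, bottle_yellow_mid's own z axis and vertical above 0.6 rad).
It fails at once if a bottle is dropped (moves faster than 0.7 m/s out of the gripper, a fall of about 25 mm) ((linear speed of bottle_red above 0.7 m/s and contact force between the fingers and bottle_red below 0.1 N) or (linear speed of bottle_blue above 0.7 m/s and contact force between the fingers and bottle_blue below 0.1 N) or (linear speed of bottle_green above 0.7 m/s and contact force between the fingers and bottle_green below 0.1 N) or (linear speed of bottle_yellow above 0.7 m/s and contact force between the fingers and bottle_yellow below 0.1 N)).
It fails at once if the beaker is knocked over or shoved 40 mm (angle between beaker's own z axis and vertical above 0.5 rad or distance of beaker from where it was at the start of the episode above 0.04 m).
It also fails if it takes over 109 s, if anything falls off the work surface, if the arm or the gripper's body presses on something with over 40 N, if the wrist force passes 120 N, or if a joint passes its speed limit or range.

## Working session

There is one attempt and no reset: what is moved stays moved. The work goes in short steps, each a Python script; the robot and the scene stay as the last script left them, time stands still between calls to the robot, and variables do not carry over. Pictures are saved under pics/ and viewed, and the job is handed in when it is done.

```bash
ls; mkdir -p pics
python3 - <<'E'
from station import arm, snapshot, camera_info
import cv2
for n in ("scene","top"):
    cv2.imwrite(f"pics/{n}0.png",snapshot(n)); print(camera_info(n))
print(arm.read_time(),arm.read_eef_rot(),arm.read_tool_pos())
E
```

```text
pics
{'fx': 454.2533518030523, 'fy': 454.2533518030523, 'cx': 322.4450666070664, 'cy': 240.5543870986139, 'dist_coeffs': array([-0.1142826,  0.       ,  0.       ,  0.       ,  0.       ]), 'R': array([[ 0.24385666,  0.96980889, -0.00215344],
       [ 0.59943964, -0.15247277, -0.78576343],
       [-0.76236871,  0.19032279, -0.6185234 ]]), 't': array([-0.13770571, -0.28439741,  1.43692767])}
{'fx': 460.11579042310564, 'fy': 460.11579042310564, 'cx': 330.02593614974876, 'cy': 237.74324202655592, 'dist_coeffs': array([0.03816841, 0.        , 0.        , 0.        , 0.        ]), 'R': array([[-0.02072922, -0.9997689 , -0.00569696],
       [-0.9960286 ,  0.0211445 , -0.08648659],
       [ 0.08658706,  0.00388154, -0.99623673]]), 't': array([0.02243353, 0.51173443, 0.99518972])}
0.1 [ 0.15959733  0.68883773 -0.16123809  0.68850095] [0.28704098 0.58259278 0.30284612]
```

View pics/scene0.png

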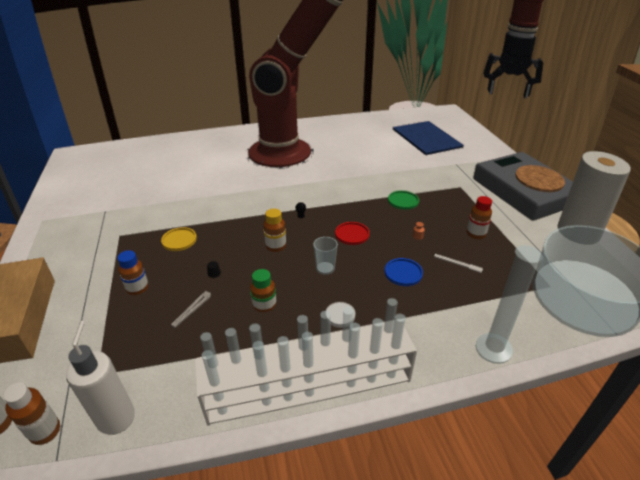

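View pics/top0.png

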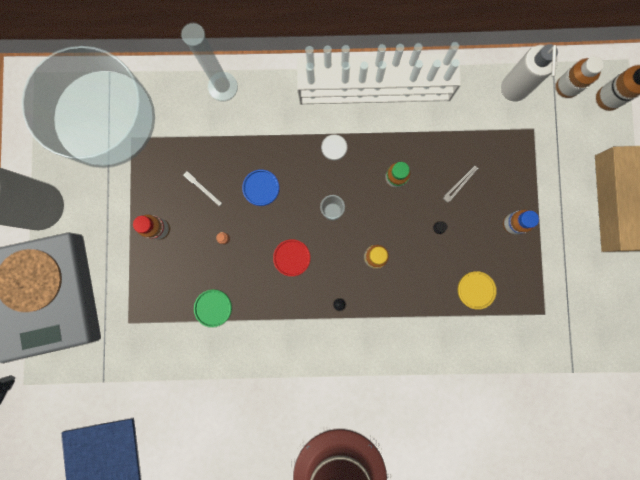

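```bash
cat > h.py <<'E'
import numpy as np, cv2
from station import arm, snapshot, camera_info
H=dict(red=.100,blue=.090,green=.080,yellow=.095); MID=dict(red=.05,blue=.045,green=.04,yellow=.0475)
def ray(n,uv):
    c=camera_info(n);K=np.array([[c['fx'],0,c['cx']],[0,c['fy'],c['cy']],[0,0,1]])
    p=cv2.undistortPoints(np.array([[uv]],float),K,c['dist_coeffs'])[0,0]
    R=np.array(c['R']);t=np.array(c['t'])
    return -R.T@t, R.T@np.array([p[0],p[1],1.])
def plane(n,uv,z):
    o,d=ray(n,uv); return o+d*(z-o[2])/d[2]
def tri(a,b):
    A=np.zeros((3,3));y=np.zeros(3);
    for o,d in (a,b):
        d=d/np.linalg.norm(d);P=np.eye(3)-np.outer(d,d);A+=P;y+=P@o
    X=np.linalg.solve(A,y); r=[np.linalg.norm(np.cross(X-o,d/np.linalg.norm(d))) for o,d in (a,b)]
    return X,max(r)
HUE=dict(red=[(0,5),(174,179)],blue=[(105,128)],green=[(50,80)],yellow=[(20,32)])
def blobs(n,im,c,box=None):
    h=cv2.cvtColor(im,cv2.COLOR_BGR2HSV); m=np.zeros(im.shape[:2],np.uint8)
    for a,b in HUE[c]: m|=cv2.inRange(h,(a,170,90),(b,255,255))
    if box:
        k=np.zeros_like(m);k[box[1]:box[3],box[0]:box[2]]=1;m*=k
    out=[]
    for q in cv2.findContours(m,cv2.RETR_EXTERNAL,cv2.CHAIN_APPROX_NONE)[0]:
        A=cv2.contourArea(q)
        if A>60:
            M=cv2.moments(cv2.convexHull(q)); out.append((A,(M['m10']/M['m00'],M['m01']/M['m00']),cv2.boundingRect(q),cv2.convexHull(q)))
    return sorted(out,key=lambda t:-t[0])
BOX=dict(top=(100,120,570,330),scene=(100,180,525,350))
E
python3 - <<'E'
from h import *
for c in H:
    B={}
    for n in BOX:
        B[n]=blobs(n,cv2.imread(f"pics/{n}0.png"),c,BOX[n])
        print(c,n,[(b[0],np.round(b[1],1),b[2]) for b in B[n]])
    for n in BOX:
        b=B[n]
        print('  saucer',n,plane(n,b[0][1],.010)[:2].round(4), 'cap',[plane(n,q[1],H[c]-.006)[:2].round(4) for q in b[1:2]])
    if all(len(B[n])>1 for n in B): print('  tri cap',tri(ray('top',B['top'][1][1]),ray('scene',B['scene'][1][1])))
E
```

```text
red top [(984.0, array([291.4, 257.4]), (274, 240, 36, 36)), (214.0, array([142., 224.]), (134, 216, 17, 17))]
red scene [(567.0, array([352.3, 232. ]), (335, 222, 35, 21)), (73.0, array([485. , 201.7]), (478, 197, 14, 13))]
  saucer top [0.4709 0.0987] cap [array([0.5423, 0.3966])]
  saucer scene [0.4777 0.0954] cap [array([0.5475, 0.3931])]
  tri cap (array([0.54255463, 0.39751758, 0.09033054]), np.float64(0.0005907860638274671))
blue top [(880.5, array([260.6, 187.4]), (244, 171, 35, 34)), (219.5, array([528.4, 218.9]), (519, 211, 19, 16))]
blue scene [(720.5, array([403.5, 270.7]), (385, 258, 38, 26)), (166.5, array([127.3, 257.5]), (118, 251, 18, 15))]
  saucer top [0.6305 0.1661] cap [array([ 0.5371, -0.3988])]
  saucer scene [0.6372 0.1621] cap [array([ 0.5398, -0.4001])]
  tri cap (array([ 0.53739033, -0.40028626,  0.08194808]), np.float64(0.0005318512437062627))
green top []
green scene [(299.0, array([403. , 199.3]), (389, 192, 29, 15)), (139.5, array([261.1, 275.4]), (253, 270, 17, 12))]Traceback (most recent call last):
  File "<stdin>", line 9, in <module>
IndexError: list index out of range
```

```bash
python3 - <<'E'
from h import *
im=cv2.cvtColor(cv2.imread("pics/top0.png"),cv2.COLOR_BGR2HSV)
print(im[308,212],im[171,400],im[290,477],im[255,378],im[308,230])
E
sed -i 's/(a,170,90)/(a,150,70)/; s/green=\[(50,80)\]/green=[(50,85)]/' h.py
python3 - <<'E'
from h import *
for c in H:
    B={}
    for n in BOX:
        B[n]=blobs(n,cv2.imread(f"pics/{n}0.png"),c,BOX[n])
        print(c,n,[(b[0],np.round(b[1],1),b[2]) for b in B[n]])
    if min(map(len,B.values()))<2: continue
    for i in (0,1): print('  tri',i,tri(ray('top',B['top'][i][1]),ray('scene',B['scene'][i][1])))
    print('  saucer top plane',plane('top',B['top'][0][1],.007)[:2], plane('scene',B['scene'][0][1],.007)[:2])
c=camera_info('top');print(-c['R'].T@c['t'])
E
```

```text
[ 68 138 175] [ 68 152 159] [ 23 178 216] [ 23 177 218] [ 68 142 158]
red top [(1026.5, array([291.2, 257.3]), (273, 239, 37, 37)), (247.5, array([142.6, 224.1]), (133, 216, 20, 17))]
red scene [(634.0, array([352. , 232.4]), (334, 221, 36, 24)), (131.0, array([484.1, 202.9]), (478, 196, 14, 15))]
  tri 0 (array([0.47124663, 0.09831915, 0.00365462]), np.float64(0.0013937935676764596))
  tri 1 (array([0.54235767, 0.3969051 , 0.0871603 ]), np.float64(0.0012882451058362037))
  saucer top plane [0.4714447  0.09937658] [0.47526104 0.09550096]
blue top [(951.5, array([260.6, 187.3]), (243, 170, 36, 36)), (228.0, array([528.4, 219.1]), (519, 211, 19, 17))]
blue scene [(767.0, array([403.5, 271. ]), (385, 258, 38, 27)), (214.5, array([127.2, 258.4]), (118, 251, 19, 17))]
  tri 0 (array([0.63180676, 0.16612553, 0.00350871]), np.float64(0.0011055884182536132))
  tri 1 (array([ 0.53725258, -0.40109241,  0.07949557]), np.float64(0.0004870725691274381))
  saucer top plane [0.63146577 0.16665582] [0.63523958 0.16313458]
green top [(115.0, array([400.3, 170.2]), (393, 163, 15, 16))]
green scene [(348.0, array([403.4, 199.5]), (388, 192, 31, 16)), (182.5, array([261.5, 276.5]), (252, 269, 18, 17))]
yellow top [(1097.5, array([476.6, 289.8]), (458, 271, 38, 38)), (233.5, array([378.1, 255.2]), (369, 247, 19, 18))]
yellow scene [(629.0, array([178.6, 238.6]), (161, 227, 36, 24)), (183.5, array([273.2, 215.9]), (265, 209, 17, 15))]
  tri 0 (array([ 0.39094203, -0.31171792,  0.00255521]), np.float64(0.0008027685301875354))
  tri 1 (array([ 0.46825569, -0.08817448,  0.08231615]), np.float64(0.0007888439292647702))
  saucer top plane [ 0.39115608 -0.30950996] [ 0.3966502  -0.31166123]
[0.42399661 0.00774511 1.03583051]
```

```bash
sed -i 's/(a,150,70)/(a,120,70)/' h.py
cat >> h.py <<'E'
from scipy.spatial.transform import Rotation as Rn
def ori(yaw):
    x=np.array([0,0,-1.]);y=np.array([np.cos(yaw),np.sin(yaw),0]);return Rn.from_matrix(np.c_[x,y,np.cross(x,y)]).as_quat()
HOV=0.275
E
python3 - <<'E'
from h import *
import json
P={}
for c in H:
    B={}
    for n in BOX: B[n]=blobs(n,cv2.imread(f"pics/{n}0.png"),c,BOX[n])
    r=[tri(ray('top',B['top'][i][1]),ray('scene',B['scene'][i][1])) for i in (0,1)]
    if c=='green': print(r,[(b[0],b[1]) for n in B for b in B[n]])
    P['s_'+c]=list(r[0][0][:2]);P['b_'+c]=list(r[1][0][:2])
json.dump(P,open('P.json','w'))
print('beaker mouth',plane('top',(332,207),.04))
R=Rn.from_quat(arm.read_eef_rot()).as_matrix();p=arm.read_tool_pos()
print(R.round(3)); print('y yaw',np.arctan2(R[1,1],R[0,1]),'az',np.arctan2(p[1],p[0]),arm.read_opening(),arm.read_ft_force())
for k,(x,y) in P.items():
    az=np.arctan2(y,x); print(k,np.round((x,y,np.hypot(x,y),az),3))
    for d in (np.pi/2,-np.pi/2,0,np.pi):
        out=[]
        for z in (HOV,.105):
            q=arm.ik([x,y,z],ori(az+d)); out.append(None if q is None else np.round(q,2).tolist())
        print('   ',round(d,2),out)
E
```

```text
[(array([0.36316188, 0.27529514, 0.00257694]), np.float64(0.0008563859999140028)), (array([ 0.64865053, -0.14093526,  0.07245793]), np.float64(0.0003068825254825021))] [(1006.0, (212.40423126614985, 307.71979974160206)), (196.5, (400.2805280528052, 170.10148514851485)), (365.5, (403.46481970096744, 199.2664907651715)), (201.5, (261.74907201187824, 276.43652561247217))]
beaker mouth [0.5778605  0.00591563 0.04      ]
[[-0.001  0.442  0.897]
 [-0.002  0.897 -0.442]
 [-1.    -0.002  0.   ]]
y yaw 1.1130810565784715 az 1.1130091803619089 1.0004482182091476 [ 0.54682642  0.19843456 -0.07067358]
s_red [0.471 0.098 0.481 0.206]
    1.57 [[-0.19, 0.39, -0.08, 1.93, 0.04, 0.82, 1.48], [-0.18, 0.68, -0.11, 2.09, 0.19, 0.38, 1.34]]
    -1.57 [[-0.71, 0.45, 0.66, 1.95, -0.36, 0.86, -1.22], [-0.51, 0.71, 0.39, 2.1, -0.62, 0.44, -1.0]]
    0 [[-0.46, 0.4, 0.29, 1.94, -0.16, 0.82, 0.12], [-0.34, 0.68, 0.14, 2.09, -0.23, 0.38, 0.19]]
    3.14 [[0.13, 0.44, -0.53, 1.93, 0.29, 0.86, 2.79], [0.06, 0.72, -0.46, 2.08, 0.67, 0.49, 2.43]]
b_red [0.542 0.397 0.672 0.631]
    1.57 [[-0.51, 0.69, -0.29, 1.38,
[... 2267 characters left out ...]
4, 1.91, -0.7, 1.04, -0.86], [0.07, 0.91, 0.94, 2.06, -1.1, 0.8, -0.53]]
    0 [[0.16, 0.5, 0.7, 1.9, -0.41, 0.89, 0.39], [0.58, 0.69, 0.08, 2.04, -0.12, 0.41, 0.08]]
    3.14 [[-0.06, 0.66, 1.14, 1.91, -0.7, 1.04, -2.44], [0.95, 0.74, -0.49, 2.03, 0.67, 0.53, 2.44]]
b_yellow [ 0.468 -0.088  0.476 -0.186]
    1.57 [[0.01, 0.39, 0.17, 1.95, -0.09, 0.81, 1.62], [0.2, 0.67, -0.09, 2.1, 0.15, 0.37, 1.38]]
    -1.57 [[-0.44, 0.5, 0.86, 1.96, -0.49, 0.89, -1.08], [-0.13, 0.71, 0.4, 2.11, -0.65, 0.44, -0.97]]
    0 [[-0.2, 0.42, 0.48, 1.96, -0.26, 0.83, 0.23], [0.04, 0.68, 0.15, 2.11, -0.27, 0.37, 0.22]]
    3.14 [[-0.57, 0.62, 1.14, 1.97, -0.67, 1.0, -2.44], [0.4, 0.7, -0.39, 2.1, 0.6, 0.45, 2.5]]
```

```bash
cat >> h.py <<'E'
import json
P=json.load(open('P.json'))
DZ=dict(red=.003,blue=.001,green=-.001,yellow=.002)
def az(p): return float(np.arctan2(p[1],p[0]))
def go(p,v=.25):
    try: arm.line_to([p[0],p[1],HOV],velocity=v,ori=ori(az(p)))
    except arm.MotionError as e: print('line->movep',e); arm.movep([p[0],p[1],HOV],ori(az(p)))
def pick(c,first=False):
    p=P['b_'+c]; z=MID[c]+DZ[c]+.054
    if first: arm.movep([p[0],p[1],HOV],ori(az(p)))
    else: go(p)
    arm.line_to([p[0],p[1],z+.06],velocity=.2); arm.line_to([p[0],p[1],z],velocity=.08)
    arm.move_gripper(0.0,55); print('opening',arm.read_opening(),'ft',arm.read_ft_force().round(2))
    arm.line_to([p[0],p[1],z+.03],velocity=.06); arm.line_to([p[0],p[1],HOV],velocity=.15)
    print('lifted',arm.read_opening(),arm.read_ft_force().round(2),arm.read_time())
def place(c,off=(0,0)):
    p=np.array(P['s_'+c])+off; z=MID[c]+DZ[c]+.054+.004
    go(p); arm.line_to([p[0],p[1],z+.03],velocity=.15); arm.line_to([p[0],p[1],z+.0007],velocity=.04); arm.pause(.2)
    print('down',arm.read_tool_pos().round(4),z,arm.read_ft_force().round(2),arm.read_opening(),arm.read_time())
def release(c):
    o=arm.read_opening()
    arm.move_gripper(min(1,o+.12)); arm.move_gripper(1.0)
    p=arm.read_tool_pos(); arm.line_to([p[0],p[1],.19],velocity=.12); arm.line_to([p[0],p[1],HOV],velocity=.2); print('released',arm.read_time())
def pics(tag):
    for n in BOX: cv2.imwrite(f"pics/{n}{tag}.png",snapshot(n))
E
python3 - <<'E'
from h import *
pick('yellow',True); pics('1')
E
```

```text
opening 0.5473023686715184 ft [-0.52 -0.37  6.05]
lifted 0.543941065541188 [-0.01  0.19 -2.97] 6.3583
```

View pics/scene1.png

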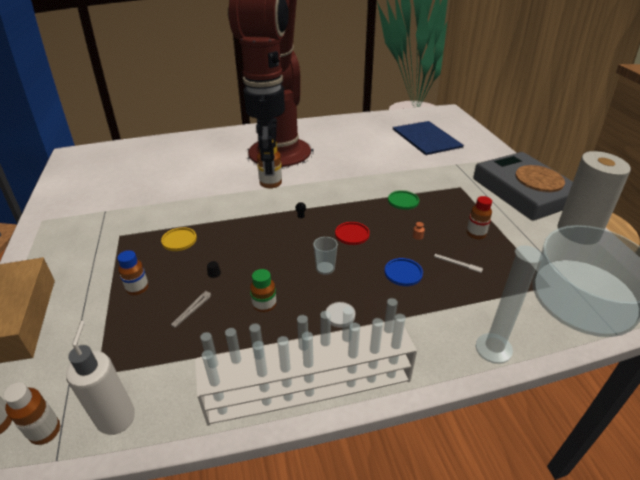

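The yellow bottle hangs upright in the jaws at about (270,165), and nothing else has moved. Next I'll place it.

Run:
```python
from h import *
place('yellow'); release('yellow'); 
go(P['b_blue']); pics('2')
```

```text
down [ 0.3903 -0.3115  0.1082] 0.10750000000000001 [-1.41  1.61  2.36] 0.5459264695780692 9.7083
released 11.7833
```

View pics/scene2.png

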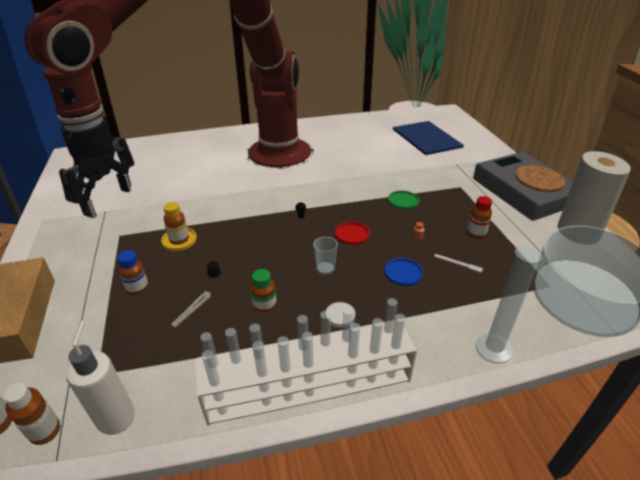

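View pics/top2.png

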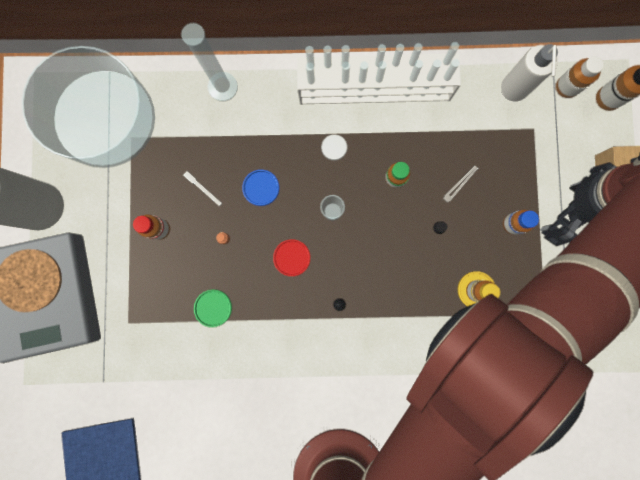

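The yellow bottle stands upright in its saucer (scene about (176,225)). The red, blue and green bottles and the beaker haven't moved. I'll do blue next, then measure both.

```bash
cat >> h.py <<'E'
def check(tag,c,arm_out=True):
    """cap position from both views near the saucer"""
    s=np.array(P['s_'+c]); r={}
    for n in BOX:
        im=cv2.imread(f"pics/{n}{tag}.png"); ci=camera_info(n)
        K=np.array([[ci['fx'],0,ci['cx']],[0,ci['fy'],ci['cy']],[0,0,1]])
        u=cv2.projectPoints(np.array([[s[0],s[1],.004+H[c]-.01]]),cv2.Rodrigues(np.array(ci['R']))[0],np.array(ci['t']),K,np.array(ci['dist_coeffs']))[0].ravel()
        bb=(int(u[0]-14),int(u[1]-16),int(u[0]+14),int(u[1]+12)); r[n]=(u.round(1),bb)
        b=blobs(n,im,c,bb); print(n,'expected cap px',u.round(1),'blobs',[(q[0],np.round(q[1],1)) for q in b])
        if b: print('   offset at cap plane',(plane(n,b[0][1],.004+H[c]-.01)[:2]-s).round(4))
E
python3 - <<'E'
from h import *
pick('blue'); place('blue'); pics('3'); check('3','yellow'); check('3','blue')
E
```

```text
opening 0.5488114821166359 ft [0.11 0.29 3.16]
lifted 0.543435068763475 [-1.25 -0.11 -2.61] 16.8
down [0.6315 0.1663 0.1048] 0.10400000000000001 [-3.43 -0.71  3.49] 0.5465348067332275 21.425
top expected cap px [490.3 291.1] blobs [(358.0, array([487.8, 288. ]))]
   offset at cap plane [0.0064 0.0047]
scene expected cap px [171.6 208.8] blobs [(167.0, array([171.5, 209.2]))]
   offset at cap plane [ 0.0016 -0.0001]
top expected cap px [255. 180.] blobs []
scene expected cap px [408.3 242. ] blobs [(87.0, array([404.5, 242.5]))]
   offset at cap plane [-0.0002 -0.0083]
```

View pics/scene3.png

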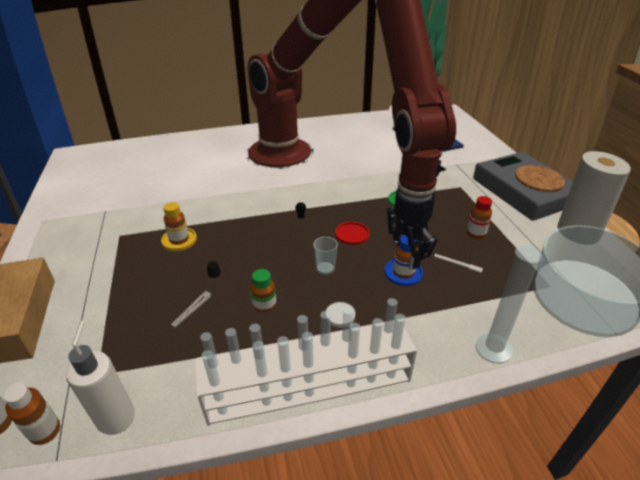

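View pics/top3.png

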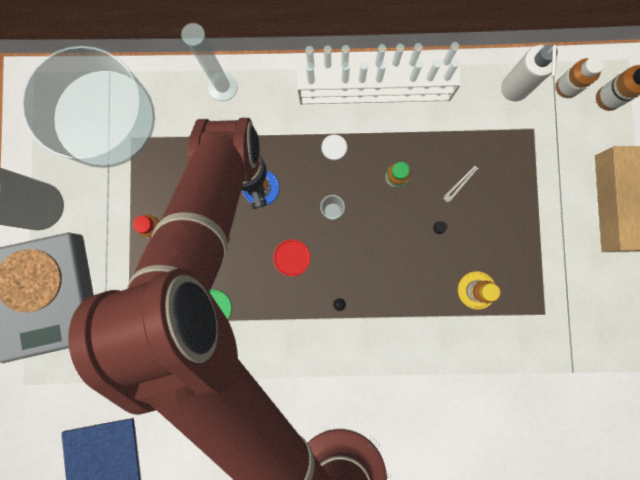

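Yellow is centred (cap at (171.5,209) against an expected (171.6,209)). Blue stands inside its saucer at (404,265), with the floor contact felt. I'll release it and go for green.

Run:
```python
from h import *
release('blue'); pick('green'); place('green'); pics('4'); check('4','yellow'); check('4','blue');check('4','green')
```

```text
released 23.625
opening 0.5425962868610644 ft [0.65 0.23 3.47]
lifted 0.5420980236784626 [ 0.02 -0.87 -2.9 ] 28.925
down [0.3629 0.2751 0.0977] 0.097 [-1.69 -1.91  3.48] 0.5451737566006019 33.3083
top expected cap px [490.3 291.1] blobs [(355.5, array([487.7, 287.7]))]
   offset at cap plane [0.007  0.0049]
scene expected cap px [171.6 208.8] blobs [(166.5, array([171.6, 209.2]))]
   offset at cap plane [ 0.0015 -0.    ]
top expected cap px [255. 180.] blobs [(266.0, array([255.1, 179.4]))]
   offset at cap plane [ 0.0012 -0.0003]
scene expected cap px [408.3 242. ] blobs [(200.0, array([408.2, 242.1]))]
   offset at cap plane [ 0.0004 -0.0004]
top expected cap px [203.8 310.1] blobs []
scene expected cap px [406.7 176. ] blobs []
```

View pics/scene4.png

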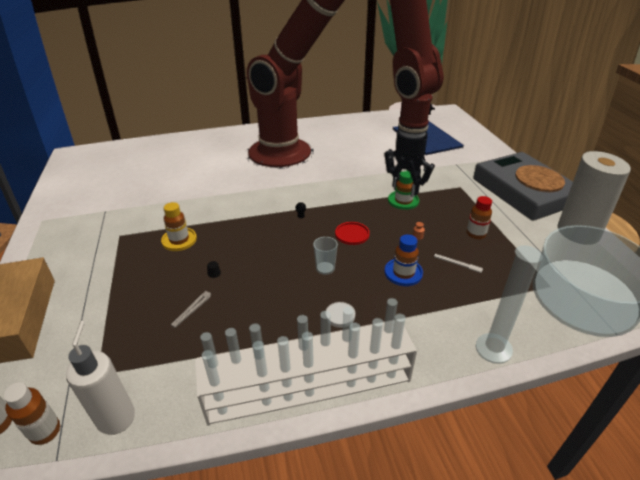

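View pics/top4.png

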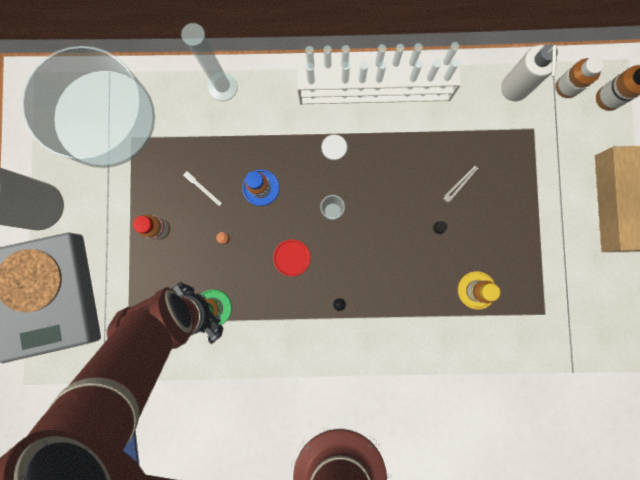

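Blue is within about 1 mm of centre. Green stands in its saucer at (404,190). I'll release it and check it before touching red.

Run:
```python
from h import *
release('green'); go(P['b_red']); arm.pause(.3); pics('5'); check('5','green'); check('5','blue');check('5','yellow')
for n in BOX: print(n,[(b[0],np.round(b[1],1)) for b in blobs(n,cv2.imread(f'pics/{n}5.png'),'red',BOX[n])])
```

```text
released 35.5667
top expected cap px [203.8 310.1] blobs [(275.5, array([204.2, 305.9]))]
   offset at cap plane [ 0.0086 -0.0008]
scene expected cap px [406.7 176. ] blobs []
top expected cap px [255. 180.] blobs [(267.0, array([255.1, 179.4]))]
   offset at cap plane [ 0.0011 -0.0003]
scene expected cap px [408.3 242. ] blobs [(199.5, array([408.4, 242.1]))]
   offset at cap plane [0.0003 0.0002]
top expected cap px [490.3 291.1] blobs [(357.5, array([487.7, 287.8]))]
   offset at cap plane [0.0067 0.0049]
scene expected cap px [171.6 208.8] blobs [(166.0, array([171.6, 209.1]))]
   offset at cap plane [0.0012 0.0001]
top [(1075.0, array([291.4, 257.5])), (258.5, array([142.3, 224. ]))]
scene [(644.5, array([352. , 232.5])), (152.0, array([483.5, 202.9]))]
```

View pics/scene5.png

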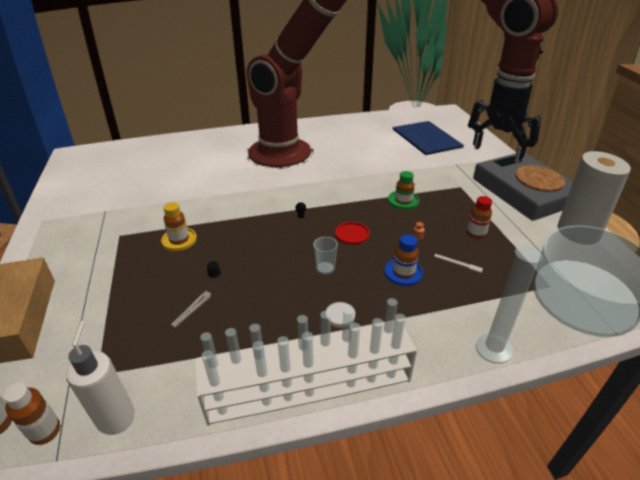

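Three bottles look upright and centred, and red hasn't moved (cap within 1 px). The green mask failed in one view, so I'll zoom in.

Run:
```python
import cv2,numpy as np
a=cv2.imread('pics/scene5.png')[155:220,370:440];b=cv2.imread('pics/top5.png')[275:340,178:248];c=cv2.imread('pics/top5.png')[258:323,445:515]
cv2.imwrite('pics/z5.png',cv2.resize(np.hstack([x[:65,:64] for x in (a,b,c)]),None,fx=4,fy=4,interpolation=2))
h=cv2.cvtColor(cv2.imread('pics/scene5.png'),cv2.COLOR_BGR2HSV)[165:215,385:425]
m=cv2.inRange(h,(45,100,40),(90,255,255));n,l,st,ce=cv2.connectedComponentsWithStats(m);print(st[1:],ce[1:]+[385,165])
```

```text
[[ 15   7  13  12 125]
 [ 12  25  16   5  34]
 [  3  27  32  18 271]] [[406.144      177.12      ]
 [404.58823529 192.47058824]
 [402.98523985 202.37638376]]
```

View pics/z5.png

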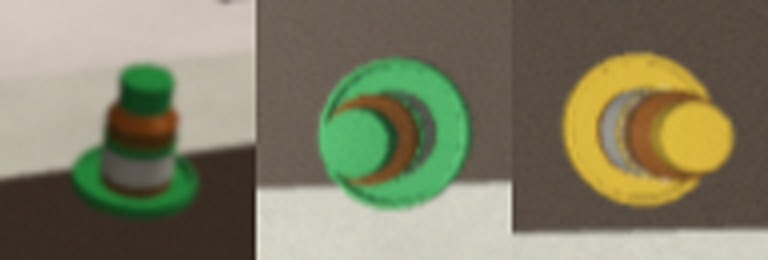

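The green cap is at (406.1,177.1) against an expected (406.7,176), so about 2 mm off, and the bottle sits inside the rim. The yellow bottle is inside its rim too. Red is next.

Run:
```python
from h import *
pick('red'); place('red'); pics('6'); check('6','red')
```

```text
opening 0.5465110560969678 ft [ 0.04 -0.65  2.99]
lifted 0.5476620435743499 [ 0.3   0.08 -1.48] 40.9833
down [0.4705 0.0982 0.1117] 0.11100000000000002 [-1.64 -0.57  3.31] 0.5515152695361581 44.4833
top expected cap px [288.  255.6] blobs [(116.5, array([288.1, 247.4]))]
   offset at cap plane [ 0.017  -0.0006]
scene expected cap px [354.  200.8] blobs [(69.5, array([348.9, 202.1]))]
   offset at cap plane [ 0.0021 -0.0128]
```

View pics/scene6.png

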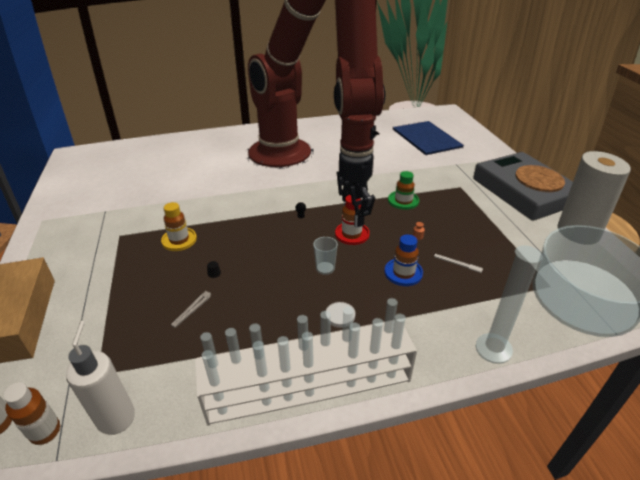

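The red bottle stands in the red saucer at about (352,222), with the floor contact felt. The cap masks are cut off by the fingers in this picture. I'll release, retreat and measure again.

Run:
```python
from h import *
release('red'); arm.movep([.287,.583,.304],ori(1.113)); arm.pause(.5); pics('7')
for c in H: print(c); check('7',c)
print(arm.read_time())
a=cv2.imread('pics/scene7.png')[160:300,100:520];b=cv2.imread('pics/top7.png')[120:330,110:560]
cv2.imwrite('pics/z7.png',np.vstack([cv2.resize(a,(780,260)),cv2.resize(b,(720,336))[:, :] if 0 else cv2.resize(b,(780,336))]))
```

```text
released 46.625
red
top expected cap px [288.  255.6] blobs [(221.0, array([285.8, 251.7])), (212.0, array([288. , 255.5]))]
   offset at cap plane [0.0081 0.0043]
scene expected cap px [354.  200.8] blobs [(175.5, array([353.2, 201.9]))]
   offset at cap plane [ 0.0037 -0.0031]
blue
top expected cap px [255. 180.] blobs [(266.0, array([255.1, 179.4]))]
   offset at cap plane [ 0.0012 -0.0003]
scene expected cap px [408.3 242. ] blobs [(189.0, array([408.4, 241.8]))]
   offset at cap plane [-0.0006  0.0005]
green
top expected cap px [203.8 310.1] blobs [(271.0, array([204.3, 305.9]))]
   offset at cap plane [ 0.0085 -0.001 ]
scene expected cap px [406.7 176. ] blobs []
yellow
top expected cap px [490.3 291.1] blobs [(358.5, array([487.7, 287.7]))]
   offset at cap plane [0.0069 0.0049]
scene expected cap px [171.6 208.8] blobs [(166.5, array([171.6, 209.1]))]
   offset at cap plane [ 0.0014 -0.    ]
49.1083
```

View pics/z7.png

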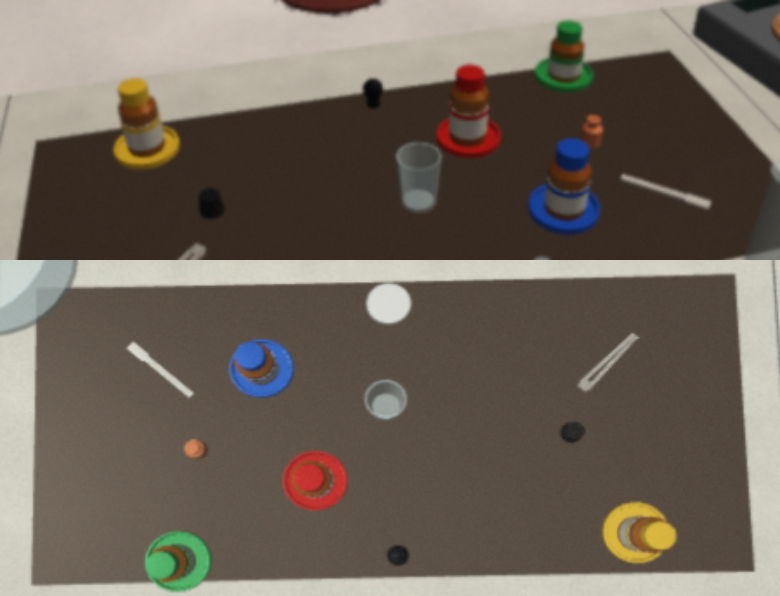

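All four bottles stand upright and centred in their saucers. The clean red cap blob in the top view, (288.0,255.5), matches the expected (288.0,255.6). The beaker is untouched and the arm is clear.

Run:
```python
from station import ticket
print(ticket.finish_job())
```

```text
the job is handed in; nothing more can be done
None
```

I set the yellow, blue and green bottles in their saucers, then brought the red one last. The job was handed in at about 49 s of the 109 s allowed; it reports no verdict.

- **Placing:** each bottle was lowered until the wrist force showed it touching the saucer floor, then released. The final pictures show all four upright inside the rims, the beaker where it was, and the gripper well clear.
- **Centring:** from the cap positions, blue and yellow are within about 2 mm of centre. Red matches to a fraction of a pixel from above, but the scene view puts it about 5 mm off. Green is about 2 mm off. The limit is 15 mm.
- **Red before its move:** its cap was within 1 px of where it started when the other three stood in their saucers.
- **Checks that failed or disagreed:**
  - In the top view, the automatic cap masks for red, green and yellow ran into the same-coloured saucers and gave false offsets of 8 to 9 mm. For red I used the separate cap blob instead. For green and yellow I relied on the scene view and zoomed pictures.
  - The scene-view mask missed the green cap, so I measured it separately.

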